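Hang the dial gauge back in the curing cabinet

TASK

Slide the hatch of the little curing cabinet fully open, take the dial gauge out of its bench stand and hang it by its slot on the hook inside the cabinet, without the gauge or the gripper touching the metal frame round the opening. Then, with the gauge hanging freely, slide the hatch fully shut. Leave the candle jar, the oil bottle and the tin where they stand.

Things in the scene. Friction and masses are not known exactly. Their poses are not given: they have to be found in the camera images.
- cabinet: Fixed light-wood bench cabinet, 130 (x) by 340 (y) by 172 mm high; origin at the centre of its underside, axes x depth, y width, z up. Its +y half is an open well (inside 114 by 158 mm, floor 8 mm up, clear pane on the +x side); its -y half is closed by a wooden roof, top 172 mm up, on which the open hatch rests.
- frame: Aluminium frame round the mouth of the well, 8 mm thick, top 172 mm above the bench. Its pose is the cabinet's (same origin and axes). The free opening is 100 mm in x (-50 to +50) and 150 mm in y (8 to 158), so its centre is at (0, 83) mm. Not to be touched.
- hook_arm (a point): Point on top of the hook's level arm, half-way along it, 108 mm above the bench; axes parallel to the cabinet's, in whose frame it lies at (-26, 83, 108) mm. From here the arm runs 31 mm back (-x) to the wall and 23 mm forward (+x) to the axis of the upturned end, whose front face is at +27 mm and whose top is 10 mm above the arm's top.
- hook: Steel hook in the well, fixed to the cabinet: an 8 mm round bar that comes level out of the well's -x wall towards +x and turns up at its end (also 8 mm thick). Its pose is the cabinet's (same origin and axes); see hook_arm for the place to hang the gauge.
- hatch (a joint): Wooden sliding hatch lying on the cabinet's top: 0 = shut over the opening, 0.16 m = fully open; opening slides it towards the cabinet's -y. It starts a little open, stays where it is left, and a push of about 2 N moves it. Panel 124 by 166 by 6 mm, its top 179 mm above the bench.
- hatch_rib (a point): Centre of the upright rib on the middle of the hatch, by which it is pushed: 60 mm (x) by 12 mm (y) by 22 mm high, from 179 to 201 mm above the bench. Axes parallel to the cabinet's.
- gauge_mid (a point): Middle of the dial gauge, half-way up its 145 mm height; axes x thickness (dial faces +x), y width, z up. Measured from this point: white square case (60 wide, 60 high, 18 mm thick) from -72.5 to -12.5 mm; slot in the metal strap from -12.5 to +17.5 mm; black grip tab (30 wide in y, 10 thick in x) from +25.5 to +72.5 mm.
- gauge: The same dial gauge, origin at the centre of its underside. The strap between case and tab is 38 mm wide, 6 mm thick; its slot goes right through along x, 28 mm wide (y) and 30 mm high, from 60 to 90 mm above the underside. 0.13 to 0.25 kg, centre of mass in the case.
- stand: Fixed dark wooden bench stand, 60 (x) by 100 (y) by 30 mm high, origin at the centre of its underside; the gauge's case stands upright in its slot (21 by 63 mm, 20 mm deep, floor 10 mm above the bench), x axes the same. It is lifted straight up out of it.
- candle: Glass candle jar with steel lid, 86 mm across, 97 mm high, origin under its centre. To be left alone.
- oil: Amber oil bottle, 44 mm across, 100 mm high, origin under its centre. To be left alone.
- tin: Round steel tin, 72 mm across, 55 mm high, origin under its centre. To be left alone.

How it is judged:
On the way, in this order (a step that is already met when the one before it is completed fails the run):
1. the hatch is slid open (at least 145 of its 160 mm) (value of joint hatch above 0.145 m), for 0.2 s.
2. the gauge hangs on the hook, let go, with the hatch still open (x of gauge_mid in the frame of hook_arm between -0.026 and 0.022 m and y of gauge_mid in the frame of hook_arm between -0.012 and 0.012 m and z of gauge_mid in the frame of hook_arm between -0.0235 and -0.0115 m and angle between gauge_mid's own z axis and vertical below 0.2 rad and contact force between gauge and hook above 0.3 N and linear speed of gauge below 0.03 m/s and contact force between the fingers and gauge below 0.1 N and value of joint hatch above 0.12 m), for 0.2 s.
At the end, for the whole second after the job is handed in: The gauge hangs still on the hook, let go, upright within 0.2 rad, its slot's upper edge within 22 mm (along; 26 mm towards the wall), 12 mm (across) and 6 mm (height) of the arm's mid-point; the hatch is shut to within 6 mm; candle jar, oil bottle and tin are within 20 mm of their places (x of gauge_mid in the frame of hook_arm between -0.026 and 0.022 m and y of gauge_mid in the frame of hook_arm between -0.012 and 0.012 m and z of gauge_mid in the frame of hook_arm between -0.0235 and -0.0115 m and angle between gauge_mid's own z axis and vertical below 0.2 rad and contact force between gauge and hook above 0.3 N and linear speed of gauge below 0.03 m/s and contact force between the fingers and gauge below 0.1 N and value of joint hatch below 0.006 m and distance of each of candle, oil, tin from where it was at the start of the episode below 0.02 m); the robot touches nothing.
It fails at once if the gauge touches the metal frame of the opening (contact force between gauge and frame above 0.5 N).
It fails at once if the robot touches the metal frame of the opening (contact force between any of the arm, the fingers and frame above 0.5 N).
It fails at once if the candle jar is knocked over or shoved away (distance of candle from where it was at the start of the episode above 0.03 m or angle between candle's own z axis and vertical above 0.4 rad).
It fails at once if the oil bottle is knocked over or shoved away (distance of oil from where it was at the start of the episode above 0.03 m or angle between oil's own z axis and vertical above 0.4 rad).
It fails at once if the tin is knocked over or shoved away (distance of tin from where it was at the start of the episode above 0.03 m or angle between tin's own z axis and vertical above 0.4 rad).
It also fails if it takes over 72 s, if anything falls off the work surface, if the arm or the gripper's body presses on something with over 40 N, if the wrist force passes 120 N, or if a joint passes its speed limit or range.

ROBOT

A 7-joint arm with a two-finger parallel gripper is mounted at the origin on the work surface. World frame = base frame: x ahead of the robot, y to its left, z up, the work surface at z = 0. Lengths are in m, angles in rad, forces in N, time in s.
With the tool pointing down it reaches from about 0.35 to 0.9 m from the base axis. Payload 8.1 kg.
Tool frame: the origin (TCP) lies at the very end of the fingers, on their centre line; the grasp point (between the pads) lies grip_point_offset behind it (grip_point_offset is the distance from the TCP to the grasp point, in m); z points along the fingers, y is the direction in which the jaws open and shut (so a half turn about z gives the same grasp; the last joint's range is limited). The gripper opens to 92 mm and grips with 3 to 60 N. Pads are 19 mm wide; open, the fingers measure 130 mm over their backs; the gripper's body (75 mm by 190 mm) begins 47 mm behind the grasp point.
Start: joints at [1.043, 0.434, 0.025, 1.573, -0.012, 1.134, -0.075], TCP at [0.258, -0.569, 0.227] pointing down, gripper open.
Joint ranges: [-2.62, 2.62], [-0.44, 2.09], [-1.27, 1.32], [0.08, 2.57], [-1.32, 4.46], [0.12, 2], [-2.74, 2.74]. Speed limits (rad/s): [2.22, 2.22, 3.01, 3.01, 3.14, 3.14, 3.14].

INTERFACE

Orientations are given as a rotation vector (axis times angle).
In Python, from cell import * gives the robot as it stands.
- The arm moves only by the tool drive_tool, never from a script. Its argument "increments" is a list of rows, each an object of numbers: "grip": the gripper's target within -1 to 1 (shut at 1, half-way at 0, fully open at -1); "tx", "ty", "tz": the shift along the world's x, y, z normalised to -1 to 1, where 1 is 400 mm; "turn": the turn about the world's z normalised to -1 to 1, where 1 is 60 degrees. In form: [{"grip": .., "tx": .., "ty": .., "tz": .., "turn": ..}, ...]. A call has 1 to 20 rows; each row is the pose to reach, as a shift and turn from the pose measured when the call began; what a row does not reach only later rows make up. A row lasts 1/10 s, in which the tool goes at most 50 mm and 8.59 degrees, less where a joint would pass 70% of its speed; a pose out of reach is approached as far as the arm can. A call with a number of a shift or a turn outside -1 to 1 is refused whole. A call with a gripper value outside its range is refused whole. The fingers move at their own pace and stop on an object; "newtons" is the grip in N (left out, the last holds). Time passes only in rows, so rows that repeat a pose let the fingers close. It gives the time, the measured TCP pose, the force and the opening at its end, in the units of the state.
- observe(): the state, without advancing time (a new reading comes with each control period).
- get_image(name): name is "side" or "top"; returns the picture (384x512x3 uint8, red, green, blue); there is no depth.
- camera_info(name): a dict with "fx", "fy", "cx", "cy" (pixels), "distortion" ([k1, k2, p1, p2, k3] as OpenCV has them; the pictures are not rectified), "eye" and "rotation" of the camera in the world. Camera axes: x right, y down, z forward; pixel columns grow to the right and rows downward; lengths in m; the calibration is good to about 2 mm. A picture is of the moment at which its call begins. camera_info takes no time and is no camera call.
- sign_off(): hands the job in, once; it reports no verdict.
The state is a dict: "clock": time; "joints": joint angles; "dq": joint speeds; "joint_efforts": joint torques, N m; "position": TCP position; "ee_rot": TCP orientation; "force": force on the tool from outside, world axes, zero at the start; "ft_torque": the same for the moment, N m; "width": opening from 0.0 (shut) to 1.0 (fully open).
Only numpy, scipy, OpenCV 4.12 (cv2) and the standard library are available. Lean on these libraries where they do the work, as an engineer would, in place of code of your own. Each camera call takes 0.05 s, during which the arm holds its last target. There are 200 camera calls.

## Working session

There is one attempt and no reset: what is moved stays moved. The work goes in short steps, Python scripts to look and compute and a tool call to move; the robot and the scene stay as the last step left them, time stands still between calls to the robot, and variables do not carry over. Pictures are saved under pics/ and viewed, about 8 in all and at most 12, crops included, and the job is handed in when it is done.

Besides the shell and the picture viewer there is one more tool, called after "Request:" in YAML: its name, and indented under it one key for each argument. drive_tool: Moves the arm, as the interface text tells. Its arguments: {"type":"object","properties":{"increments":{"type":"array","items":{"type":"object","properties":{"grip":{"type":"number"},"tx":{"type":"number"},"ty":{"type":"number"},"tz":{"type":"number"},"turn":{"type":"number"}}}},"newtons":{"type":"number"}},"required":["increments"]}

```bash
mkdir -p pics; python3 - <<'E'
from cell import *
import cv2
for n in ("side","top"):
    cv2.imwrite(f"pics/{n}0.png",get_image(n)[:,:,::-1]); print(n,camera_info(n))
print(observe())
try: print(grip_point_offset)
except Exception as e: print(e)
E
```

```text
side {'fx': 434.5731743743748, 'fy': 434.5731743743748, 'cx': 254.47737456167516, 'cy': 190.76703371975574, 'distortion': array([-0.12160345,  0.        ,  0.        ,  0.        ,  0.        ]), 'eye': array([0.62679416, 0.38760081, 1.37751703]), 'rotation': array([-0.27087476, -3.06298999,  0.48416031])}
top {'fx': 354.81225956612076, 'fy': 354.81225956612076, 'cx': 253.81955610064762, 'cy': 191.54211362103027, 'distortion': array([-0.07758814,  0.        ,  0.        ,  0.        ,  0.        ]), 'eye': array([ 0.35707005, -0.00720367,  1.06194669]), 'rotation': array([-1.96006035,  2.25951805, -0.25701079])}
{'clock': 0.1, 'joints': array([ 1.04337373,  0.43516468,  0.02496714,  1.57397797, -0.01156016,
        1.13398892, -0.07511132]), 'dq': array([-0.00056986, -0.00083396,  0.00107078,  0.00035623, -0.00074026,
        0.00039827, -0.0008064 ]), 'joint_efforts': array([ 3.50988681e-03, -6.69127321e+01,  9.88440067e-01, -3.15146434e+01,
       -6.04295614e-02,  3.74010263e-02,  1.27707367e-04]), 'position': array([ 0.25736216, -0.56906877,  0.22602719]), 'ee_rot': array([-3.06971472e+00, -6.61936076e-01,  7.05423587e-04]), 'force': array([-0.12129325, -0.019075  , -0.83613653]), 'ft_torque': array([-0.01684053, -0.02652385, -0.02869603]), 'width': 0.9993535461442268}
0.0188
```

View pics/side0.png

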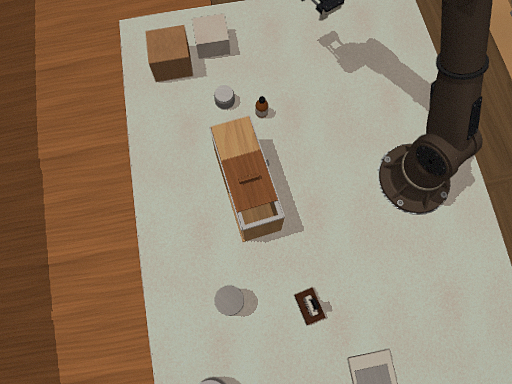

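View pics/top0.png

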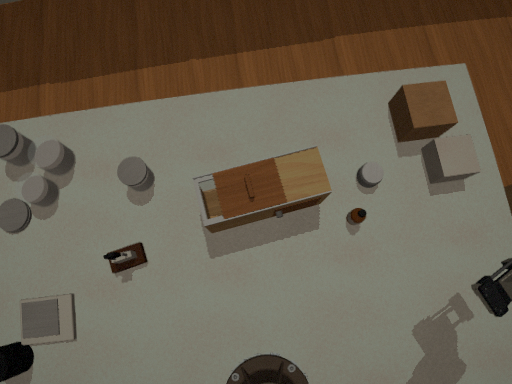

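The pictures show the cabinet (open well at its left end, top view (200-330, 150-230)), the stand with the gauge at (127,257), the candle at (133,172), the tin at (370,175) and the oil at (357,216). Next I'll view enlarged crops to measure from.

```bash
cat > h.py <<'E'
import numpy as np, cv2
from cell import *
def cam(n):
    c=camera_info(n); K=np.array([[c['fx'],0,c['cx']],[0,c['fy'],c['cy']],[0,0,1.]])
    R=cv2.Rodrigues(np.array(c['rotation']))[0]; return K,c['distortion'],R,np.array(c['eye'])
def proj(n,P):
    K,d,R,e=cam(n); rv=cv2.Rodrigues(R.T)[0]
    return cv2.projectPoints(np.atleast_2d(P).astype(float),rv,-R.T@e,K,d)[0][:,0]
def ray(n,uv,z):
    K,d,R,e=cam(n); p=cv2.undistortPoints(np.array([[uv]],float),K,d)[0,0]
    v=R@np.array([p[0],p[1],1]); return e+v*(z-e[2])/v[2]
def place(P,x,y,yaw,z=0):
    c,s=np.cos(yaw),np.sin(yaw); return np.asarray(P)@np.array([[c,s,0],[-s,c,0],[0,0,1]])+[x,y,z]
def crop(img,u0,v0,w,h,k):
    o=cv2.resize(img[v0:v0+h,u0:u0+w],None,fx=k,fy=k,interpolation=cv2.INTER_CUBIC)
    for u in range(-(-u0//10)*10,u0+w,10):
        cv2.line(o,(int((u-u0+.5)*k),0),(int((u-u0+.5)*k),5),(0,0,255),1)
        if u%20==0: cv2.putText(o,str(u),(int((u-u0+.5)*k)+2,10),0,.35,(0,0,255),1)
    for v in range(-(-v0//10)*10,v0+h,10):
        cv2.line(o,(0,int((v-v0+.5)*k)),(5,int((v-v0+.5)*k)),(0,0,255),1)
        if v%20==0: cv2.putText(o,str(v),(7,int((v-v0+.5)*k)+4),0,.35,(0,0,255),1)
    return o
E
python3 - <<'E'
from h import *
t=cv2.imread('pics/top0.png');s=cv2.imread('pics/side0.png')
for n in("top","side"): print(n,cam(n)[2].round(2).tolist())
cv2.imwrite('pics/c1.png',crop(t,190,140,150,100,5))
a=crop(t,95,230,60,50,6);b=crop(s,285,275,50,60,6); b=cv2.resize(b,(300,360))
m=np.zeros((600,790,3),np.uint8);m[:300,:360]=a;m[:360,370:670]=b
cv2.imwrite('pics/c2.png',m)
cv2.imwrite('pics/c3.png',crop(s,200,110,110,135,4))
E
```

```text
top [[-0.14, -0.97, 0.22], [-0.99, 0.14, -0.04], [0.01, -0.22, -0.98]]
side [[-0.98, 0.17, -0.06], [0.18, 0.94, -0.3], [0.0, -0.31, -0.95]]
```

View pics/c1.png

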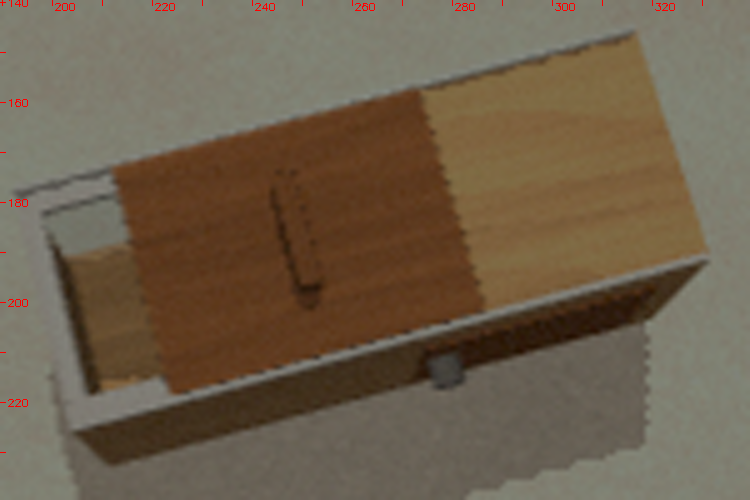

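View pics/c2.png

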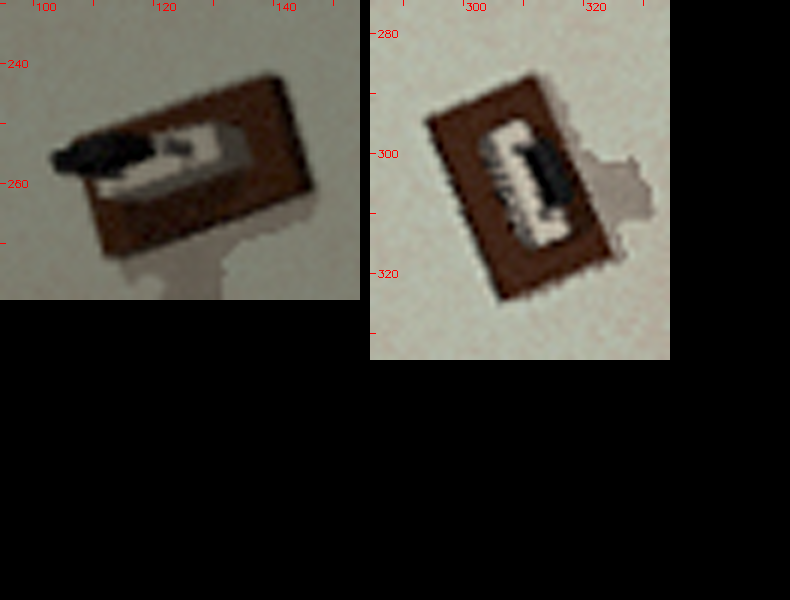

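View pics/c3.png

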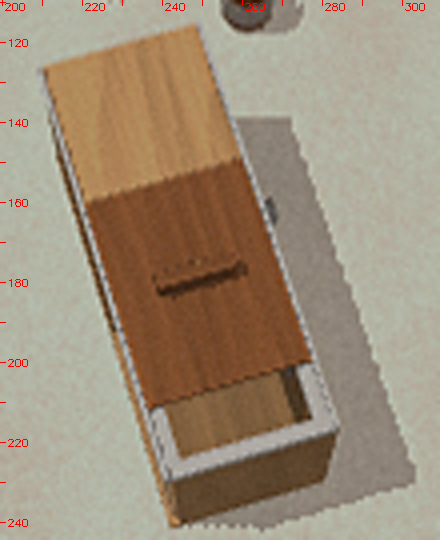

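```bash
cat > fit.py <<'E'
from h import *
from scipy.optimize import least_squares
T=lambda L:[(190+a/5-.5,140+b/5-.5) for a,b in L]
S=lambda L:[(200+a/4-.5,110+b/4-.5) for a,b in L]
A=lambda L:[(95+a/6-.5,230+b/6-.5) for a,b in L]
B=lambda L:[(285+a/6-.5,275+b/6-.5) for a,b in L]
def box(x,y0,y1,z): return [(x,y1,z),(-x,y1,z),(x,y0,z),(-x,y0,z)]
cabT=T([(15,190),(75,430),(635,32),(708,258)]); cabS=S([(168,480),(338,428),(40,68),(200,25)])
P=box(.065,-.17,.17,.172)
hT=T([(113,168),(172,393),(420,90),(485,312)]); hS=S([(150,408),(312,362),(85,202),(240,157)])
def rc(p,e=False):
    H=box(.062,-p[3],.166-p[3],.179)
    r=[proj(n,place(Q,*p[:3]))-o for n,Q,o in(("top",P,cabT),("side",P,cabS),("top",H,hT),("side",H,hS))]
    return r if e else np.concatenate(r).ravel()
s=least_squares(rc,[.45,-.05,.15,.04],loss='soft_l1'); print('cab x y yaw q',s.x.round(4)); print(np.round(rc(s.x,1),1).tolist())
# stand & gauge
sS=B([(58,120),(165,72),(130,302),(245,258)])   # +y is down in side; +x left
sS=[sS[2],sS[3],sS[0],sS[1]]
sT=A([(80,135),(105,258),(272,75),(304,188)])
SP=box(.03,-.05,.05,.03)
def rs(p,e=False):
    r=[proj("side",place(SP,*p))-sS,proj("top",place(SP,*p))-sT]
    return r if e else np.concatenate(r).ravel()
s2=least_squares(rs,[.4,.4,.15],loss='soft_l1'); print('stand',s2.x.round(4)); print(np.round(rs(s2.x,1),1).tolist())
# overlays
for n in("top","side"):
    im=cv2.imread(f'pics/{n}0.png'); k=6
    def boxw(im,k,u0,v0,pose,lo,hi,col):
        c=np.array([[(lo,hi)[i][0],(lo,hi)[j][1],(lo,hi)[m][2]] for i in(0,1) for j in(0,1) for m in(0,1)])
        q=((proj(n,place(c,*pose))-[u0,v0]+.5)*k).astype(int)
        for a in range(8):
            for b in(1,2,4):
                if not a&b: cv2.line(im,tuple(map(int,q[a])),tuple(map(int,q[a|b])),col,1)
    u0,v0,w,h=(95,230,60,60) if n=="top" else (285,275,60,60)
    o=crop(im,u0,v0,w,h,k)
    boxw(o,k,u0,v0,s2.x,(-.03,-.05,0),(.03,.05,.03),(0,255,0))
    boxw(o,k,u0,v0,s2.x,(-.009,-.03,.03),(.009,.03,.07),(255,0,0))
    boxw(o,k,u0,v0,s2.x,(-.005,-.015,.108),(.005,.015,.155),(0,255,255))
    if n=="top": m=o
    else: m=np.hstack([m,o])
cv2.imwrite('pics/o1.png',m)
st=observe(); R=cv2.Rodrigues(st['ee_rot'])[0]; print('tool y ax yaw',np.degrees(np.arctan2(R[1,1],R[0,1])))
E
python3 fit.py
```

```text
cab x y yaw q [ 0.5705 -0.0652  0.1243  0.0488]
[[[-0.3, -0.2], [-0.5, -0.1], [0.4, -0.9], [1.0, -0.2]], [[-0.2, 0.5], [0.8, 0.3], [0.1, -0.0], [0.5, -0.5]], [[-0.2, -0.6], [-0.2, 0.4], [0.2, -1.1], [0.7, -0.5]], [[-0.1, 0.4], [0.7, -0.4], [0.3, 0.3], [1.4, 0.2]]]
stand [0.4472 0.3468 0.1884]
[[[0.9, -0.0], [0.0, -0.2], [0.3, -1.0], [0.6, -0.2]], [[-0.9, -0.1], [0.0, -0.7], [-0.2, -1.0], [-0.1, -0.1]]]
tool y ax yaw -65.6627707632714
```

View pics/o1.png

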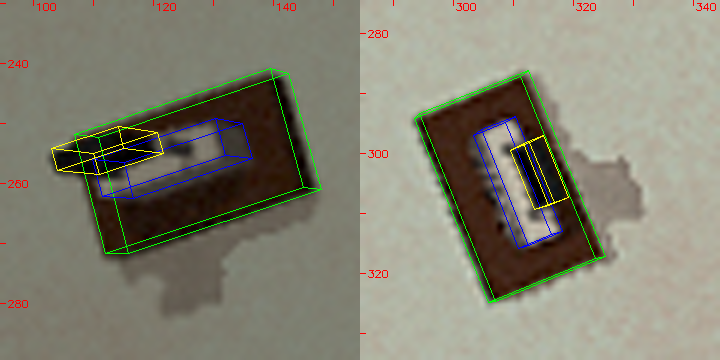

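The fit agrees with both views to about 1 px: cabinet at (0.5705, -0.0652), yaw 7.1°, hatch 49 mm open. The stand is at (0.447, 0.347), yaw 10.8°. I'll go to the rib first.

Request:
drive_tool:
  increments:
    - {"tx": 0.386,"ty": 0.5,"tz": 0.05,"turn": -0.143,"grip": -1}
    - {"tx": 0.386,"ty": 0.5,"tz": 0.05,"turn": -0.143,"grip": -1}
    - {"tx": 0.386,"ty": 0.5,"tz": 0.05,"turn": -0.287,"grip": -1}
    - {"tx": 0.386,"ty": 0.5,"tz": 0.05,"turn": -0.287,"grip": -1}
    - {"tx": 0.772,"ty": 1.0,"tz": 0.05,"turn": -0.287,"grip": -1}
    - {"tx": 0.772,"ty": 1.0,"tz": 0.05,"turn": -0.287,"grip": -1}
    - {"tx": 0.772,"ty": 1.0,"tz": 0.05,"turn": -0.287,"grip": -1}
    - {"tx": 0.772,"ty": 1.0,"tz": 0.05,"turn": -0.287,"grip": -1}
    - {"tx": 0.772,"ty": 1.0,"tz": 0.05,"turn": -0.287,"grip": -1}
    - {"tx": 0.772,"ty": 1.0,"tz": 0.05,"turn": -0.287,"grip": -1}
    - {"tx": 0.772,"ty": 1.0,"tz": 0.05,"turn": -0.287,"grip": -1}
    - {"tx": 0.772,"ty": 1.0,"tz": 0.05,"turn": -0.287,"grip": -1}
    - {"tx": 0.772,"ty": 1.0,"tz": 0.05,"turn": -0.287,"grip": -1}
    - {"tx": 0.772,"ty": 1.0,"tz": 0.05,"turn": -0.287,"grip": -1}
    - {"tx": 0.772,"ty": 1.0,"tz": 0.05,"turn": -0.287,"grip": -1}

```text
clock: 1.6
position: [0.5653, -0.1709, 0.2461]
ee_rot: [-3.135, -0.19, 0.001]
force: [0.7, -0.6, 0.6]
width: 1.005
```

Request:
drive_tool:
  increments:
    - {"tx": 0.0025,"ty": 0.12,"tz": 0,"grip": -1}
    - {"tx": 0.0025,"ty": 0.24,"tz": 0,"grip": -1}
    - {"tx": 0.0025,"ty": 0.349,"tz": 0,"grip": -1}
    - {"tx": 0.0025,"ty": 0.349,"tz": 0,"grip": -1}
    - {"tx": 0.0025,"ty": 0.349,"tz": -0.05,"grip": -1}
    - {"tx": 0.0025,"ty": 0.349,"tz": -0.1,"grip": -1}
    - {"tx": 0.0025,"ty": 0.349,"tz": -0.145,"grip": -1}
    - {"tx": 0.0025,"ty": 0.349,"tz": -0.145,"grip": -1}
    - {"tx": 0.0025,"ty": 0.349,"tz": -0.145,"grip": -1}

```text
invalid input
```

```bash
python3 - <<'E'
from h import *
print(observe()['position'])
s=get_image("side")[:,:,::-1].copy();t=get_image("top")[:,:,::-1].copy()
m=np.zeros((540,800,3),np.uint8)
a=crop(t,190,130,130,110,3);b=crop(s,190,100,110,150,3);m[:330,:390]=a;m[:450,400:730]=b
cv2.imwrite('pics/r1.png',m)
E
```

```text
[ 0.56526219 -0.17089946  0.24610981]
```

View pics/r1.png

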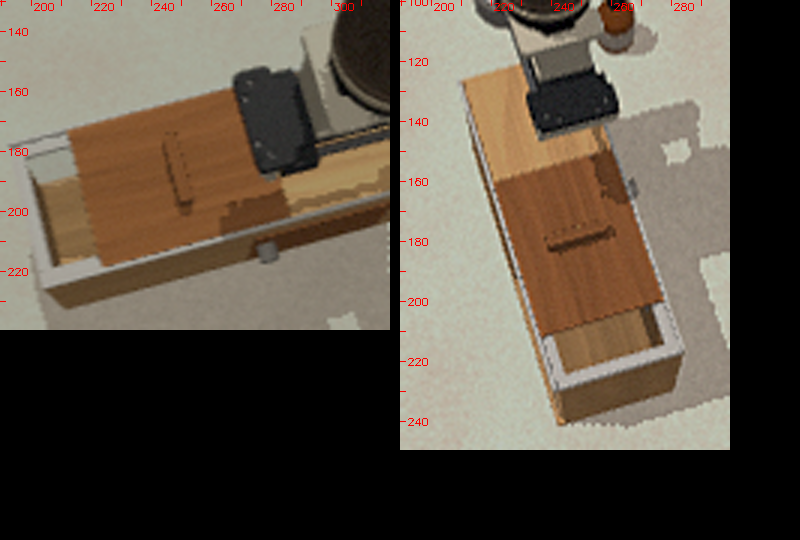

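The picture shows the gripper still behind the rib, since the call was refused. The likely cause is the missing "turn" field. I'll resend with every field filled in.

Request:
drive_tool:
  increments:
    - {"tx": 0.0025,"ty": 0.12,"tz": 0,"turn": 0,"grip": -1}
    - {"tx": 0.0025,"ty": 0.24,"tz": 0,"turn": 0,"grip": -1}
    - {"tx": 0.0025,"ty": 0.349,"tz": 0,"turn": 0,"grip": -1}
    - {"tx": 0.0025,"ty": 0.349,"tz": 0,"turn": 0,"grip": -1}
    - {"tx": 0.0025,"ty": 0.349,"tz": -0.05,"turn": 0,"grip": -1}
    - {"tx": 0.0025,"ty": 0.349,"tz": -0.1,"turn": 0,"grip": -1}
    - {"tx": 0.0025,"ty": 0.349,"tz": -0.145,"turn": 0,"grip": -1}
    - {"tx": 0.0025,"ty": 0.349,"tz": -0.145,"turn": 0,"grip": -1}
    - {"tx": 0.0025,"ty": 0.349,"tz": -0.145,"turn": 0,"grip": -1}
    - {"tx": 0.0025,"ty": 0.349,"tz": -0.145,"turn": 0,"grip": -1}

```text
clock: 2.7
position: [0.5673, -0.0309, 0.1893]
ee_rot: [-3.135, -0.191, -0.002]
force: [0.4, 0.4, -0.5]
width: 0.998
```

Now I'll grip the rib lightly.

Request:
drive_tool:
  newtons: 8
  increments:
    - {"tx": 0,"ty": 0,"tz": 0,"turn": 0,"grip": 1}
    - {"tx": 0,"ty": 0,"tz": 0,"turn": 0,"grip": 1}
    - {"tx": 0,"ty": 0,"tz": 0,"turn": 0,"grip": 1}
    - {"tx": 0,"ty": 0,"tz": 0,"turn": 0,"grip": 1}
    - {"tx": 0,"ty": 0,"tz": 0,"turn": 0,"grip": 1}
    - {"tx": 0,"ty": 0,"tz": 0,"turn": 0,"grip": 1}
    - {"tx": 0,"ty": 0,"tz": 0,"turn": 0,"grip": 1}
    - {"tx": 0,"ty": 0,"tz": 0,"turn": 0,"grip": 1}
    - {"tx": 0,"ty": 0,"tz": 0,"turn": 0,"grip": 1}
    - {"tx": 0,"ty": 0,"tz": 0,"turn": 0,"grip": 1}

```text
clock: 3.7
position: [0.5673, -0.0309, 0.1893]
ee_rot: [-3.135, -0.191, -0.002]
force: [0.4, 0.3, 0.1]
width: 0.181
```

Request:
drive_tool:
  increments:
    - {"tx": 0,"ty": 0,"tz": 0,"turn": 0,"grip": 1}
    - {"tx": 0,"ty": 0,"tz": 0,"turn": 0,"grip": 1}
    - {"tx": 0,"ty": 0,"tz": 0,"turn": 0,"grip": 1}
    - {"tx": 0.0058,"ty": -0.046,"tz": 0,"turn": 0,"grip": 1}
    - {"tx": 0.0115,"ty": -0.092,"tz": 0,"turn": 0,"grip": 1}
    - {"tx": 0.0173,"ty": -0.138,"tz": 0,"turn": 0,"grip": 1}
    - {"tx": 0.023,"ty": -0.184,"tz": 0,"turn": 0,"grip": 1}
    - {"tx": 0.0288,"ty": -0.23,"tz": 0,"turn": 0,"grip": 1}
    - {"tx": 0.035,"ty": -0.278,"tz": 0,"turn": 0,"grip": 1}
    - {"tx": 0.035,"ty": -0.278,"tz": 0,"turn": 0,"grip": 1}
    - {"tx": 0.035,"ty": -0.278,"tz": 0,"turn": 0,"grip": 1}
    - {"tx": 0.035,"ty": -0.278,"tz": 0,"turn": 0,"grip": 1}

```text
clock: 4.9
position: [0.5811, -0.1407, 0.1893]
ee_rot: [-3.133, -0.193, -0.002]
force: [-2.6, 4.6, 2.4]
width: 0.129
```

The hatch is at about 159 mm. I'll release it, rise and move towards the gauge.

Request:
drive_tool:
  increments:
    - {"tx": 0,"ty": 0,"tz": 0,"turn": 0,"grip": -1}
    - {"tx": 0,"ty": 0,"tz": 0,"turn": 0,"grip": -1}
    - {"tx": 0,"ty": 0,"tz": 0,"turn": 0,"grip": -1}
    - {"tx": 0,"ty": 0,"tz": 0.08,"turn": 0,"grip": -1}
    - {"tx": 0,"ty": 0,"tz": 0.16,"turn": 0,"grip": -1}
    - {"tx": 0,"ty": 0,"tz": 0.16,"turn": 0,"grip": -1}
    - {"tx": -0.04,"ty": 0.12,"tz": 0.16,"turn": 0.0,"grip": -1}
    - {"tx": -0.08,"ty": 0.24,"tz": 0.16,"turn": 0.0,"grip": -1}
    - {"tx": -0.12,"ty": 0.36,"tz": 0.16,"turn": 0.0,"grip": -1}
    - {"tx": -0.16,"ty": 0.48,"tz": 0.16,"turn": 0.062,"grip": -1}
    - {"tx": -0.2,"ty": 0.6,"tz": 0.16,"turn": 0.062,"grip": -1}
    - {"tx": -0.24,"ty": 0.72,"tz": 0.16,"turn": 0.062,"grip": -1}
    - {"tx": -0.28,"ty": 0.84,"tz": 0.16,"turn": 0.062,"grip": -1}
    - {"tx": -0.32,"ty": 0.96,"tz": 0.16,"turn": 0.062,"grip": -1}
    - {"tx": -0.336,"ty": 1.0,"tz": 0.16,"turn": 0.062,"grip": -1}
    - {"tx": -0.336,"ty": 1.0,"tz": 0.16,"turn": 0.062,"grip": -1}

```text
clock: 6.5
position: [0.4448, 0.2631, 0.2531]
ee_rot: [-3.123, -0.304, -0.001]
force: [0.1, -0.7, 0.4]
width: 1.001
```

```bash
cat > look.py <<'E'
import sys
from h import *
# usage: look.py out  tu tv tw th tk  su sv sw sh sk
o=sys.argv[1]; a=list(map(int,sys.argv[2:]))
t=get_image("top")[:,:,::-1].copy(); s=get_image("side")[:,:,::-1].copy()
cv2.imwrite(f'pics/{o}_t.png',t); cv2.imwrite(f'pics/{o}_s.png',s)
A=crop(t,*a[:5]);B=crop(s,*a[5:])
m=np.zeros((max(A.shape[0],B.shape[0]),A.shape[1]+B.shape[1]+5,3),np.uint8)
m[:A.shape[0],:A.shape[1]]=A;m[:B.shape[0],A.shape[1]+5:]=B
cv2.imwrite(f'pics/{o}.png',m); st=observe(); print(m.shape,st['clock'],st['position'].round(4))
E
python3 look.py g1 185 130 150 110 3 190 100 110 150 3
```

```text
(450, 785, 3) 6.6 [0.4468 0.2589 0.2529]
```

View pics/g1.png

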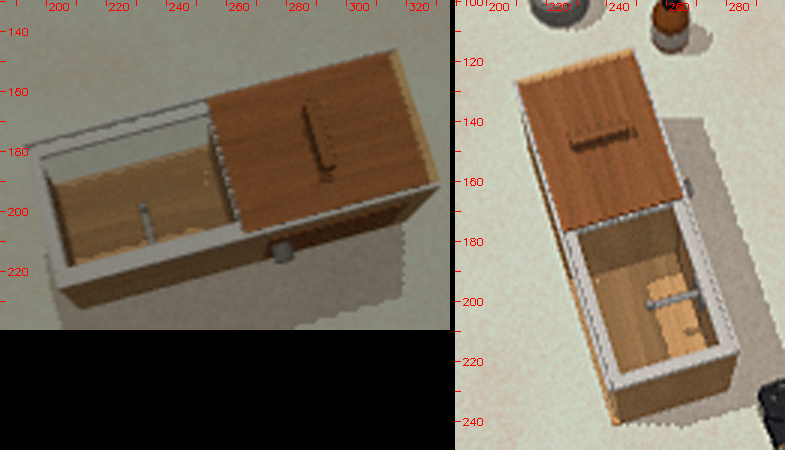

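The picture shows the hatch fully open (-y edge at the end of the roof). The hook tip is at about (232,198) in top and (254.5,200.5) in side. I'll check that against the fit.

```bash
python3 - <<'E'
from h import *
p=(.5705,-.0652,.1243)
for n in("top","side"):
  print(n,'tip top',proj(n,place([[-.003,.083,.118],[.001,.083,.113],[-.053,.083,.108]],*p)).round(1).tolist(),
   'open',proj(n,place([[.05,.158,.172],[-.05,.158,.172],[.05,.008,.172],[-.05,.008,.172]],*p)).round(1).tolist())
# depth-free: bright metal hook pixels in side
for L,v in(("hook",[-.026,.083,.108]),("entry",[.02,.083,.108])): print(L,place([v],*p).round(4))
st=observe();R=cv2.Rodrigues(st['ee_rot'])[0];print('jaw yaw',np.degrees(np.arctan2(R[1,1],R[0,1])))
E
```

```text
top tip top [[232.3, 197.6], [232.0, 196.6], [237.1, 215.8]] open [[198.0, 181.5], [207.1, 218.5], [253.9, 166.9], [264.2, 203.2]]
side tip top [[255.1, 200.6], [253.8, 201.4], [270.7, 196.9]] open [[245.2, 224.5], [278.5, 214.5], [230.4, 177.1], [262.7, 167.8]]
hook [[0.5344 0.0139 0.108 ]]
entry [[0.5801 0.0196 0.108 ]]
jaw yaw -79.20220998646644
```

Hook and opening agree to within about 1 px. Now I'll go onto the gauge tab.

Request:
drive_tool:
  newtons: 25
  increments:
    - {"tx": -0.002,"ty": 0.1,"tz": 0,"turn": 0,"grip": -1}
    - {"tx": -0.002,"ty": 0.2225,"tz": 0,"turn": 0,"grip": -1}
    - {"tx": -0.002,"ty": 0.2225,"tz": 0,"turn": 0,"grip": -1}
    - {"tx": -0.002,"ty": 0.2225,"tz": -0.08,"turn": 0,"grip": -1}
    - {"tx": -0.002,"ty": 0.2225,"tz": -0.16,"turn": 0,"grip": -1}
    - {"tx": -0.002,"ty": 0.2225,"tz": -0.24,"turn": 0,"grip": -1}
    - {"tx": -0.002,"ty": 0.2225,"tz": -0.3275,"turn": 0,"grip": -1}
    - {"tx": -0.002,"ty": 0.2225,"tz": -0.3275,"turn": 0,"grip": -1}
    - {"tx": -0.002,"ty": 0.2225,"tz": -0.3275,"turn": 0,"grip": -1}

```text
clock: 7.5
position: [0.4468, 0.3466, 0.1221]
ee_rot: [-3.127, -0.293, -0.0]
force: [1.1, 0.2, 0.2]
width: 0.998
```

```bash
python3 look.py g2 90 225 75 70 5 280 260 65 70 6
```

```text
(420, 770, 3) 7.6 [0.4474 0.3481 0.1238]
```

View pics/g2.png

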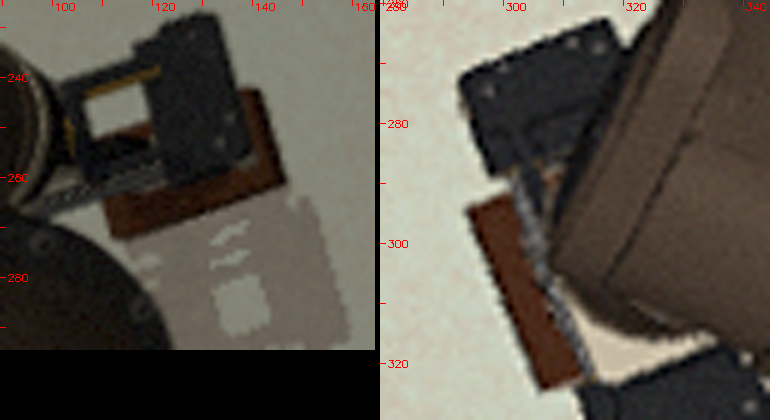

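The fingers straddle the tab, seen dark between them at about (115,253) in top. Closing.

Request:
drive_tool:
  newtons: 25
  increments:
    - {"tx": 0,"ty": 0,"tz": 0,"turn": 0,"grip": 1}
    - {"tx": 0,"ty": 0,"tz": 0,"turn": 0,"grip": 1}
    - {"tx": 0,"ty": 0,"tz": 0,"turn": 0,"grip": 1}
    - {"tx": 0,"ty": 0,"tz": 0,"turn": 0,"grip": 1}
    - {"tx": 0,"ty": 0,"tz": 0,"turn": 0,"grip": 1}
    - {"tx": 0,"ty": 0,"tz": 0,"turn": 0,"grip": 1}
    - {"tx": 0,"ty": 0,"tz": 0,"turn": 0,"grip": 1}
    - {"tx": 0,"ty": 0,"tz": 0,"turn": 0,"grip": 1}
    - {"tx": 0,"ty": 0,"tz": 0,"turn": 0,"grip": 1}
    - {"tx": 0,"ty": 0,"tz": 0,"turn": 0,"grip": 1}
    - {"tx": 0,"ty": 0,"tz": 0,"turn": 0,"grip": 1}
    - {"tx": 0,"ty": 0,"tz": 0,"turn": 0,"grip": 1}

```text
clock: 8.8
position: [0.4473, 0.3481, 0.1237]
ee_rot: [-3.125, -0.294, -0.005]
force: [0.6, 1.4, -2.9]
width: 0.326
```

Gripped at 30 mm. I'll lift straight up, then go to above the entry point at cabinet (20, 83) mm.

Request:
drive_tool:
  newtons: 30
  increments:
    - {"tx": 0,"ty": 0,"tz": 0.04,"turn": 0,"grip": 1}
    - {"tx": 0,"ty": 0,"tz": 0.1,"turn": 0,"grip": 1}
    - {"tx": 0,"ty": 0,"tz": 0.18,"turn": 0,"grip": 1}
    - {"tx": 0,"ty": 0,"tz": 0.26,"turn": 0,"grip": 1}
    - {"tx": 0,"ty": 0,"tz": 0.34,"turn": 0,"grip": 1}
    - {"tx": 0,"ty": 0,"tz": 0.42,"turn": 0,"grip": 1}
    - {"tx": 0,"ty": 0,"tz": 0.5,"turn": 0,"grip": 1}
    - {"tx": 0.03,"ty": -0.075,"tz": 0.5,"turn": 0,"grip": 1}
    - {"tx": 0.06,"ty": -0.15,"tz": 0.5,"turn": 0,"grip": 1}
    - {"tx": 0.09,"ty": -0.225,"tz": 0.5,"turn": -0.03,"grip": 1}
    - {"tx": 0.12,"ty": -0.3,"tz": 0.5,"turn": -0.061,"grip": 1}
    - {"tx": 0.15,"ty": -0.375,"tz": 0.5,"turn": -0.061,"grip": 1}
    - {"tx": 0.18,"ty": -0.45,"tz": 0.5,"turn": -0.061,"grip": 1}
    - {"tx": 0.21,"ty": -0.525,"tz": 0.5,"turn": -0.061,"grip": 1}
    - {"tx": 0.245,"ty": -0.6,"tz": 0.5,"turn": -0.061,"grip": 1}
    - {"tx": 0.275,"ty": -0.675,"tz": 0.5,"turn": -0.061,"grip": 1}
    - {"tx": 0.305,"ty": -0.75,"tz": 0.5,"turn": -0.061,"grip": 1}
    - {"tx": 0.332,"ty": -0.821,"tz": 0.5,"turn": -0.061,"grip": 1}
    - {"tx": 0.332,"ty": -0.821,"tz": 0.5,"turn": -0.061,"grip": 1}
    - {"tx": 0.332,"ty": -0.821,"tz": 0.5,"turn": -0.061,"grip": 1}

```text
clock: 10.8
position: [0.58, 0.0191, 0.3233]
ee_rot: [-3.133, -0.191, -0.003]
force: [0.4, -0.1, -1.2]
width: 0.325
```

```bash
python3 look.py g3 185 120 130 120 3 190 120 120 130 3
```

```text
(390, 755, 3) 10.9 [0.5797 0.0209 0.3236]
```

View pics/g3.png

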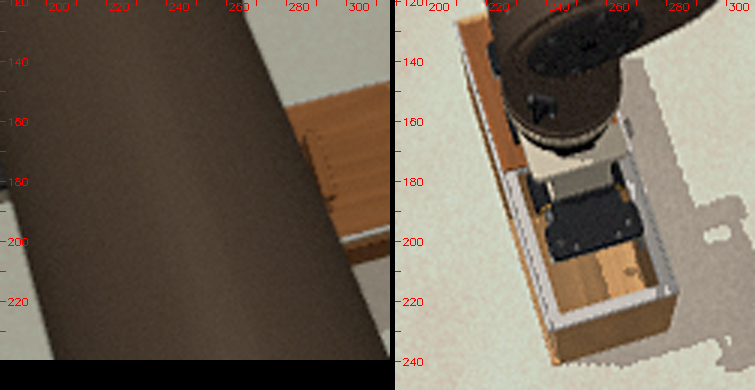

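The arm hides the gauge in both views. Force and width say it is held, and the pose is right, so I'll lower it in front of the hook tip.

Request:
drive_tool:
  increments:
    - {"tx": 0.001,"ty": -0.003,"tz": -0.05,"turn": 0,"grip": 1}
    - {"tx": 0.001,"ty": -0.003,"tz": -0.1,"turn": 0,"grip": 1}
    - {"tx": 0.001,"ty": -0.003,"tz": -0.15,"turn": 0,"grip": 1}
    - {"tx": 0.001,"ty": -0.003,"tz": -0.2,"turn": 0,"grip": 1}
    - {"tx": 0.001,"ty": -0.003,"tz": -0.25,"turn": 0,"grip": 1}
    - {"tx": 0.001,"ty": -0.003,"tz": -0.29,"turn": 0,"grip": 1}
    - {"tx": 0.001,"ty": -0.003,"tz": -0.33,"turn": 0,"grip": 1}
    - {"tx": 0.001,"ty": -0.003,"tz": -0.37,"turn": 0,"grip": 1}
    - {"tx": 0.001,"ty": -0.003,"tz": -0.41,"turn": 0,"grip": 1}
    - {"tx": 0.001,"ty": -0.003,"tz": -0.442,"turn": 0,"grip": 1}
    - {"tx": 0.001,"ty": -0.003,"tz": -0.442,"turn": 0,"grip": 1}
    - {"tx": 0.001,"ty": -0.003,"tz": -0.442,"turn": 0,"grip": 1}
    - {"tx": 0.001,"ty": -0.003,"tz": -0.442,"turn": 0,"grip": 1}

```text
clock: 12.2
position: [0.5807, 0.0201, 0.1477]
ee_rot: [-3.132, -0.196, -0.006]
force: [-0.8, 0.4, -1.0]
width: 0.324
```

Request:
drive_tool:
  increments:
    - {"tx": -0.015,"ty": -0.002,"tz": -0.002,"turn": 0,"grip": 1}
    - {"tx": -0.03,"ty": -0.004,"tz": -0.002,"turn": 0,"grip": 1}
    - {"tx": -0.045,"ty": -0.006,"tz": -0.002,"turn": 0,"grip": 1}
    - {"tx": -0.06,"ty": -0.008,"tz": -0.002,"turn": 0,"grip": 1}
    - {"tx": -0.06,"ty": -0.008,"tz": -0.002,"turn": 0,"grip": 1}

```text
clock: 12.7
position: [0.5557, 0.0167, 0.147]
ee_rot: [-3.132, -0.196, -0.006]
force: [-0.1, 0.8, -1.8]
width: 0.328
```

Request:
drive_tool:
  increments:
    - {"tx": -0.013,"ty": -0.002,"tz": 0,"turn": 0,"grip": 1}
    - {"tx": -0.026,"ty": -0.0035,"tz": 0,"turn": 0,"grip": 1}
    - {"tx": -0.04,"ty": -0.005,"tz": 0,"turn": 0,"grip": 1}
    - {"tx": -0.04,"ty": -0.005,"tz": 0,"turn": 0,"grip": 1}
    - {"tx": -0.04,"ty": -0.005,"tz": -0.012,"turn": 0,"grip": 1}
    - {"tx": -0.04,"ty": -0.005,"tz": -0.024,"turn": 0,"grip": 1}
    - {"tx": -0.04,"ty": -0.005,"tz": -0.032,"turn": 0,"grip": 1}
    - {"tx": -0.04,"ty": -0.005,"tz": -0.032,"turn": 0,"grip": 1}

```text
clock: 13.5
position: [0.5393, 0.0146, 0.1334]
ee_rot: [-3.132, -0.196, -0.004]
force: [-0.0, 1.2, -1.0]
width: 0.329
```

Request:
drive_tool:
  increments:
    - {"tx": 0,"ty": 0,"tz": -0.003,"turn": 0,"grip": 1}
    - {"tx": 0,"ty": 0,"tz": -0.005,"turn": 0,"grip": 1}
    - {"tx": 0,"ty": 0,"tz": -0.0065,"turn": 0,"grip": 1}
    - {"tx": 0,"ty": 0,"tz": -0.0065,"turn": 0,"grip": 1}

```text
clock: 13.9
position: [0.5394, 0.0147, 0.1312]
ee_rot: [-3.132, -0.196, -0.004]
force: [-0.2, -0.3, 3.8]
width: 0.321
```

It touches the hook at the expected height. I'll open only to 46 mm, then look before retreating.

Request:
drive_tool:
  increments:
    - {"tx": 0,"ty": 0,"tz": 0,"turn": 0,"grip": 0.2}
    - {"tx": 0,"ty": 0,"tz": 0,"turn": 0,"grip": 0.1}
    - {"tx": 0,"ty": 0,"tz": 0,"turn": 0,"grip": 0}
    - {"tx": 0,"ty": 0,"tz": 0,"turn": 0,"grip": 0}
    - {"tx": 0,"ty": 0,"tz": 0,"turn": 0,"grip": 0}
    - {"tx": 0,"ty": 0,"tz": 0,"turn": 0,"grip": 0}
    - {"tx": 0,"ty": 0,"tz": 0,"turn": 0,"grip": 0}

```text
clock: 14.6
position: [0.5394, 0.0146, 0.1312]
ee_rot: [-3.132, -0.196, -0.004]
force: [-0.6, -0.5, 0.0]
width: 0.5
```

Now I'll rise straight up, clear of the frame, and wait a moment.

Request:
drive_tool:
  increments:
    - {"tx": 0,"ty": 0,"tz": 0.02,"turn": 0,"grip": 0}
    - {"tx": 0,"ty": 0,"tz": 0.05,"turn": 0,"grip": 0}
    - {"tx": 0,"ty": 0,"tz": 0.1,"turn": 0,"grip": 0}
    - {"tx": 0,"ty": 0,"tz": 0.18,"turn": 0,"grip": 0}
    - {"tx": 0,"ty": 0,"tz": 0.26,"turn": 0,"grip": 0}
    - {"tx": 0,"ty": 0,"tz": 0.3,"turn": 0,"grip": 0}
    - {"tx": 0.02,"ty": -0.12,"tz": 0.3,"turn": 0,"grip": -0.5}
    - {"tx": 0.05,"ty": -0.24,"tz": 0.3,"turn": 0,"grip": -1}
    - {"tx": 0.08,"ty": -0.36,"tz": 0.3,"turn": 0,"grip": -1}
    - {"tx": 0.104,"ty": -0.389,"tz": 0.3,"turn": 0,"grip": -1}
    - {"tx": 0.104,"ty": -0.389,"tz": 0.3,"turn": 0,"grip": -1}
    - {"tx": 0.104,"ty": -0.389,"tz": 0.3,"turn": 0,"grip": -1}

```text
clock: 15.8
position: [0.5811, -0.1397, 0.2517]
ee_rot: [-3.131, -0.197, -0.005]
force: [0.1, 0.1, 0.5]
width: 0.963
```

```bash
python3 look.py g4 185 140 95 100 4 215 140 75 100 5
```

```text
(500, 760, 3) 15.9 [ 0.5809 -0.1388  0.2517]
```

View pics/g4.png

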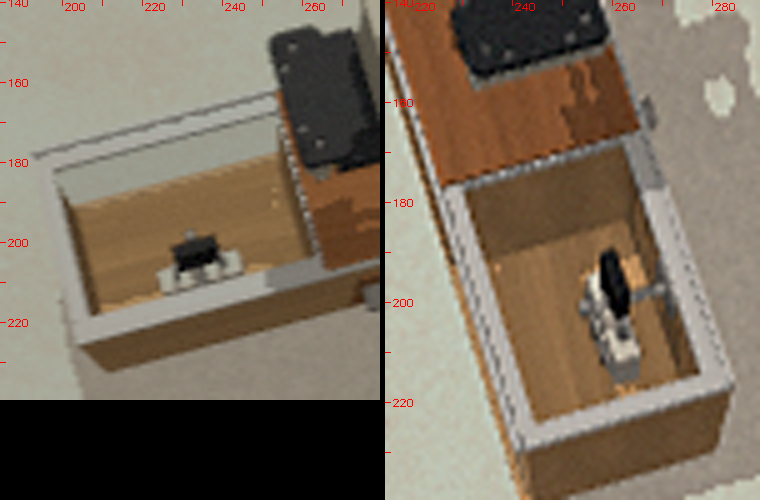

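The gauge hangs on the hook, upright, with its tab at about (259,196) in side, and the hatch is still open. Now I'll grip the rib again.

Request:
drive_tool:
  newtons: 8
  increments:
    - {"tx": 0,"ty": -0.005,"tz": -0.05,"turn": 0,"grip": -1}
    - {"tx": 0,"ty": -0.005,"tz": -0.1,"turn": 0,"grip": -1}
    - {"tx": 0,"ty": -0.005,"tz": -0.155,"turn": 0,"grip": -1}
    - {"tx": 0,"ty": -0.005,"tz": -0.155,"turn": 0,"grip": -1}
    - {"tx": 0,"ty": -0.005,"tz": -0.155,"turn": 0,"grip": 1}
    - {"tx": 0,"ty": -0.005,"tz": -0.155,"turn": 0,"grip": 1}
    - {"tx": 0,"ty": -0.005,"tz": -0.155,"turn": 0,"grip": 1}
    - {"tx": 0,"ty": -0.005,"tz": -0.155,"turn": 0,"grip": 1}
    - {"tx": 0,"ty": -0.005,"tz": -0.155,"turn": 0,"grip": 1}
    - {"tx": 0,"ty": -0.005,"tz": -0.155,"turn": 0,"grip": 1}
    - {"tx": 0,"ty": -0.005,"tz": -0.155,"turn": 0,"grip": 1}
    - {"tx": 0,"ty": -0.005,"tz": -0.155,"turn": 0,"grip": 1}
    - {"tx": 0,"ty": -0.005,"tz": -0.155,"turn": 0,"grip": 1}
    - {"tx": 0,"ty": -0.005,"tz": -0.155,"turn": 0,"grip": 1}
    - {"tx": 0,"ty": -0.005,"tz": -0.155,"turn": 0,"grip": 1}
    - {"tx": 0,"ty": -0.005,"tz": -0.155,"turn": 0,"grip": 1}
    - {"tx": 0,"ty": -0.005,"tz": -0.155,"turn": 0,"grip": 1}
    - {"tx": 0,"ty": -0.005,"tz": -0.155,"turn": 0,"grip": 1}

```text
clock: 17.7
position: [0.5809, -0.1407, 0.1896]
ee_rot: [-3.131, -0.2, -0.004]
force: [0.2, 0.6, -0.6]
width: 0.133
```

Request:
drive_tool:
  increments:
    - {"tx": -0.005,"ty": 0.04,"tz": 0,"turn": 0,"grip": 1}
    - {"tx": -0.01,"ty": 0.08,"tz": 0,"turn": 0,"grip": 1}
    - {"tx": -0.015,"ty": 0.12,"tz": 0,"turn": 0,"grip": 1}
    - {"tx": -0.02,"ty": 0.16,"tz": 0,"turn": 0,"grip": 1}
    - {"tx": -0.025,"ty": 0.2,"tz": 0,"turn": 0,"grip": 1}
    - {"tx": -0.03,"ty": 0.24,"tz": 0,"turn": 0,"grip": 1}
    - {"tx": -0.035,"ty": 0.28,"tz": 0,"turn": 0,"grip": 1}
    - {"tx": -0.04,"ty": 0.32,"tz": 0,"turn": 0,"grip": 1}
    - {"tx": -0.0445,"ty": 0.355,"tz": 0,"turn": 0,"grip": 1}
    - {"tx": -0.047,"ty": 0.38,"tz": 0,"turn": 0,"grip": 1}
    - {"tx": -0.049,"ty": 0.392,"tz": 0,"turn": 0,"grip": 1}
    - {"tx": -0.05,"ty": 0.402,"tz": 0,"turn": 0,"grip": 1}
    - {"tx": -0.05,"ty": 0.402,"tz": 0,"turn": 0,"grip": 1}
    - {"tx": -0.05,"ty": 0.402,"tz": 0,"turn": 0,"grip": 1}

```text
clock: 19.1
position: [0.561, 0.0181, 0.1896]
ee_rot: [-3.133, -0.197, -0.004]
force: [0.4, -4.5, -1.3]
width: 0.131
```

Request:
drive_tool:
  increments:
    - {"tx": -0.001,"ty": 0.008,"tz": 0,"turn": 0,"grip": 1}
    - {"tx": -0.001,"ty": 0.01,"tz": 0,"turn": 0,"grip": 1}
    - {"tx": -0.001,"ty": 0.01,"tz": 0,"turn": 0,"grip": 1}

```text
clock: 19.4
position: [0.561, 0.0182, 0.1895]
ee_rot: [3.134, 0.192, 0.004]
force: [1.9, -10.5, -1.3]
width: 0.128
```

The hatch is hard against its stop, with no further motion and 10 N of push. I'll release, rise and move away.

Request:
drive_tool:
  increments:
    - {"tx": 0,"ty": 0,"tz": 0,"turn": 0,"grip": -1}
    - {"tx": 0,"ty": 0,"tz": 0,"turn": 0,"grip": -1}
    - {"tx": 0,"ty": 0,"tz": 0,"turn": 0,"grip": -1}
    - {"tx": 0,"ty": 0,"tz": 0,"turn": 0,"grip": -1}
    - {"tx": 0,"ty": 0,"tz": 0.1,"turn": 0,"grip": -1}
    - {"tx": 0,"ty": 0,"tz": 0.2,"turn": 0,"grip": -1}
    - {"tx": 0,"ty": -0.1,"tz": 0.25,"turn": 0,"grip": -1}
    - {"tx": 0,"ty": -0.2,"tz": 0.25,"turn": 0,"grip": -1}
    - {"tx": 0,"ty": -0.3,"tz": 0.25,"turn": 0,"grip": -1}
    - {"tx": 0,"ty": -0.4,"tz": 0.25,"turn": 0,"grip": -1}
    - {"tx": 0,"ty": -0.5,"tz": 0.25,"turn": 0,"grip": -1}
    - {"tx": 0,"ty": -0.6,"tz": 0.25,"turn": 0,"grip": -1}
    - {"tx": 0,"ty": -0.7,"tz": 0.25,"turn": 0,"grip": -1}
    - {"tx": 0,"ty": -0.8,"tz": 0.25,"turn": 0,"grip": -1}
    - {"tx": 0,"ty": -0.8,"tz": 0.25,"turn": 0,"grip": -1}
    - {"tx": 0,"ty": -0.8,"tz": 0.25,"turn": 0,"grip": -1}
    - {"tx": 0,"ty": -0.8,"tz": 0.25,"turn": 0,"grip": -1}

```text
clock: 21.1
position: [0.5614, -0.3002, 0.2895]
ee_rot: [3.135, 0.195, 0.005]
force: [0.9, 1.2, -0.0]
width: 0.997
```

```bash
python3 look.py g5 100 130 185 110 2 190 70 110 240 2
```

```text
(480, 595, 3) 21.2 [ 0.5615 -0.3     0.2897]
```

View pics/g5.png

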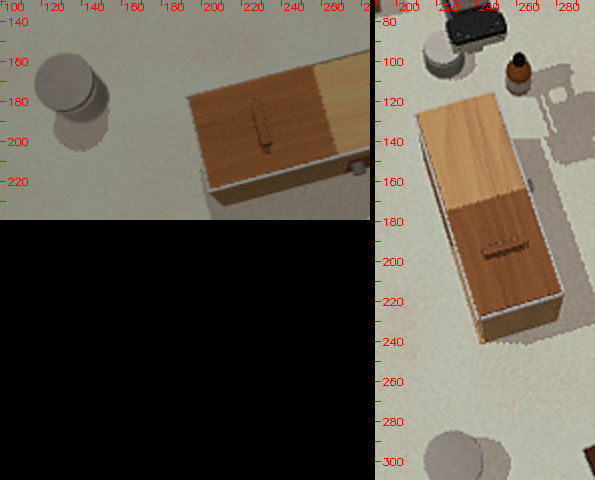

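The hatch covers the opening. In the side view the tin (224,97), oil (261,106) and candle (230,300) are where they began, and the gripper is clear.

```bash
python3 -c "
from cell import *
print(sign_off())"
```

```text
the job is handed in; nothing more can be done
None
```

I slid the hatch open by its rib to about 159 of its 160 mm. Then I lifted the gauge from its stand, lowered it in front of the hook, slid its slot over the tip and let go. I shut the hatch against its stop and handed the job in at about 21 s of the 72 s allowed.

**Last checks:**
- **Gauge:** the picture taken after letting go showed it upright on the hook, and the tool force had returned to zero. The closed hatch now hides it, so I did not see it after shutting.
- **Hatch:** it would not move further under a 10 N push, and the last picture shows it covering the opening.
- **Candle jar, oil bottle and tin:** they look to be at their starting pixels in the side view.
- **Gripper:** it is clear of everything.
- **Frame:** the force readings showed no sign of touching it.

**What went wrong or could not be checked:**
- One move call was refused as "invalid input", apparently because I left out "turn". The arm did not move, and I resent it.
- The arm hid both camera views when the gauge was above the well, so I lowered it by the fitted pose and the force readings alone.

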